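# Scoop bearing balls from a stock bin into a kitting tray

### The arm

A 7-joint arm with a two-finger parallel gripper is mounted at the origin on the work surface. World frame = base frame: x ahead of the robot, y to its left, z up, the work surface at z = 0. Lengths are in mm, angles in rad, forces in N, time in s.
With the tool pointing down it reaches from about 425 to 950 mm from the base axis. Payload 4.7 kg.
Tool frame: the origin (TCP) lies midway between the tips of the shut fingers; the grasp point (between the pads) lies 19 mm behind it; z points along the fingers, y is the line along which they close (so a half turn about z gives the same grasp; the last joint's range is limited). The gripper opens to 85 mm and grips with 20 to 120 N. Pads are 22 mm wide; open, the fingers measure 114 mm over their backs; the gripper's body (76 mm by 85 mm) begins 54 mm behind the grasp point. The pads swing forward as they close: fully open they stand 13 mm farther back than shut.
Start: joints at [-0.029, 0.469, -0.049, 1.532, 0.024, 1.141, -0.082], TCP at [675.017, 0.046, 231.335] pointing down, gripper open.
Joint ranges: [-2.59, 2.59], [-0.33, 1.99], [-1.39, 1.29], [0.1, 2.45], [-1.04, 4.18], [0.21, 1.99], [-2.66, 2.66]. Speed limits (rad/s): [2.57, 2.57, 3.14, 3.14, 3.14, 3.14, 3.14].

### API

Orientations are given as a rotation vector (axis times angle).
In Python, from plant import readout, viewer, r gives the robot as it stands.
- The arm moves only by the shell command python3 -m pendant 'ROWS' [FORCE]. ROWS is text: rows parted by semicolons, each of 7 numbers parted by spaces: the shift along the tool's x, y, z normalised to -1 to 1, where 1 is 0.3 m, then the turn, a rotation vector about the tool's x, y, z normalised to -1 to 1, where 1 is 0.5 rad, then the opening, from 0 (shut) to 1 (fully open). A call has 1 to 5 rows; each row is the pose to reach, as a shift and turn from the pose commanded when the call began, along the tool's axes at that moment; what a row does not reach only later rows make up. A row lasts 1/10 s, in which the tool goes at most 50 mm and 8.59 degrees, less where a joint would pass 70% of its speed; a pose out of reach is approached as far as the arm can. A call with a number of a shift or a turn outside -1 to 1 is refused whole. A call with a gripper value outside its range is refused whole. The fingers move at their own pace and stop on an object; FORCE is the grip in N (left out, the last holds). Time passes only in rows, so rows that repeat a pose let the fingers close. It gives the time, the measured TCP pose, the force, the opening and the grip force at its end, in the units of the state.
- readout.observe(): the state, without advancing time (a new reading comes with each control period).
- viewer.snapshot(name): name is "scene" or "side" or "wrist"; returns the picture (384x512x3 uint8, red, green, blue); there is no depth.
- viewer.camera_info(name): a dict with "intrinsics" (3x3 intrinsics, pixels), "pose" (4x4, takes a point from camera to world coordinates); the wrist camera has in their place "mount" (4x4, takes a point from camera to tool coordinates, whose origin is the TCP and whose axes are the flange's). Camera axes: x right, y down, z forward; pixel columns grow to the right and rows downward; lengths in mm; the calibration is good to about 2 mm. A picture is of the moment at which its call begins: read the wrist's pose just before it. camera_info takes no time and is no camera call.
- r.job_done(): hands the job in; it is judged then, once.
The state is a dict: "time": time; "q": joint angles; "qd": joint speeds; "effort": joint torques, N m; "position": TCP position; "tool_rot": TCP orientation; "wrist_force": force on the tool from outside, world axes, zero at the start; "ft_torque": the same for the moment, N m; "grip_width": finger opening in mm; "finger_force": force on a finger pad.
Only numpy, scipy, OpenCV 4.12 (cv2) and the standard library are available. Lean on these libraries where they do the work, as an engineer would, in place of code of your own. Each camera call takes 0.05 s, during which the arm holds its last target. There are 200 camera calls.

### The job

Draw the aluminium scoop out from under the low rack, set it down on its flat bottom on the open bench clear of the rack and let go, so that you can take it again by its upright handle. With the scoop, never with the fingers, bring at least four of the six steel balls from the blue stock bin to the shorter, squarer bay of the kitting tray, leaving any others in the bin and none anywhere else. Finally lay the scoop flat on its bottom, lengthwise, in the tray's long bay and let go, with the other things on the bench left where they are.

Things in the scene. Friction and masses are not known exactly. Their poses are not given: they have to be found in the camera images.
- scoop: loose aluminium scoop, 220 g. Origin: under the middle of its flat blade, +x to the open nose, +z up. Blade 100 long, 66 wide outside (61 inside), floor 1.5 thick. Side walls 2.5 thick: 38 high from x -50 to 22, then 18 high to x 34; back wall 38 high at x -50. Starts upright, handle (see scoop_grip) under the rack board, most of the blade out in front; blade can be gripped across its sides
- scoop_grip (a point): middle of the grip of the scoop's black bar handle, at x -60.5, y 0, z 108 mm in the scoop's frame, same axes. The handle stands upright just behind the back wall, from z 34 to 138; it is 14 thick along y and 22 along x
- rack: fixed low rack on the bench: wooden board 200 x 320 on four blue posts 20 square, board underside 165 and top 183 above the bench, cartons on the board to 255 high at the back. Origin: on the bench under the middle of the board's front edge; +x points out of the open front (the board lies at x -200 to 0)
- bin: fixed blue stock bin, open on top. Origin: under its centre; x along its length. Inside 250 long (x) by 78 wide (y), walls and floor 3 thick, the -x end wall only 28 high, the other walls 65 high. The floor is flat from x -125 to 80, then slopes up at 43 degrees to the +x end wall. The balls start at x 0 to 75; the scoop fits lengthwise with 6 mm free on each side
- bin_in (a point): centre of the bin's inner floor, 3 mm above the bench; same axes as the bin
- tray: fixed dark steel kitting tray. Origin: under its centre; x along its length. 244 long, 90 wide, walls and floor 3 thick. Long scoop bay at its -x end: inside 135 (x) by 84 (y), walls 30 high. Squarer ball bay at its +x end: inside 100 (x) by 84 (y), walls 35 high. Divider between them 30 high, at x = 17.5
- scoop_bay (a point): centre of the floor of the tray's long bay, at x -51.5, z 3 mm in the tray's frame; same axes as the tray
- ball_bay (a point): centre of the floor of the tray's ball bay, at x 69, z 3 mm in the tray's frame; same axes as the tray
- ball0: loose steel ball, 22 mm across, 44 g; origin at its centre
- ball1: loose steel ball, 22 mm across, 44 g; origin at its centre
- ball2: loose steel ball, 22 mm across, 44 g; origin at its centre
- ball3: loose steel ball, 22 mm across, 44 g; origin at its centre
- ball4: loose steel ball, 22 mm across, 44 g; origin at its centre
- ball5: loose steel ball, 22 mm across, 44 g; origin at its centre
- bearing: loose steel ball bearing ring, 62 mm across, 16 mm high; origin under its centre
- grease: loose grey grease jar with black cap, 70 mm across, 100 mm high; origin under its centre
- wrench: loose steel wrench lying flat; origin under its middle
- pulley: loose dark steel pulley, 80 mm across, 40 mm high; origin under its centre
- bolt: loose steel hex bolt standing on its head, 36 mm across, 64 mm high; origin under its centre
- collar: loose dark steel shaft collar, 56 mm across, 22 mm high; origin under its centre

How it is judged:
By the outcome, as a careful person would: the job done as asked, in the order asked, and still so for the second after the job is handed in, with the robot touching nothing.
It also fails if it takes over 72 s, if anything falls off the work surface, if the arm or the gripper's body presses on something with over 40 N, if the wrist force passes 120 N, or if a joint passes its speed limit or range.

## Working session

There is one attempt and no reset: what is moved stays moved. The work goes in short steps, Python scripts to look and compute and a shell command to move; the robot and the scene stay as the last step left them, time stands still between calls to the robot, and variables do not carry over. Pictures are saved under pics/ and viewed, at most 10 in all, crops included, and the job is handed in when it is done.

```bash
ls; mkdir -p pics
python3 - <<'E'
from plant import readout, viewer, r
import cv2, numpy as np
np.set_printoptions(suppress=True,precision=4)
a=viewer.snapshot("scene"); b=viewer.snapshot("side")
cv2.imwrite("pics/scene0.png",a[:,:,::-1]);cv2.imwrite("pics/side0.png",b[:,:,::-1])
for n in("scene","side","wrist"): print(viewer.camera_info(n))
print(readout.observe())
E
```

```text
pics
{'intrinsics': array([[459.8087,   0.    , 252.8505],
       [  0.    , 459.8087, 182.7525],
       [  0.    ,   0.    ,   1.    ]]), 'pose': array([[   0.0854,    0.6588,   -0.7474, 1459.0968],
       [   0.9963,   -0.0566,    0.064 ,  -62.0567],
       [  -0.0001,   -0.7501,   -0.6613,  944.0384],
       [   0.    ,    0.    ,    0.    ,    1.    ]])}
{'intrinsics': array([[378.099 ,   0.    , 259.0478],
       [  0.    , 378.099 , 191.4763],
       [  0.    ,   0.    ,   1.    ]]), 'pose': array([[ -0.9945,  -0.0787,   0.0685, 442.2127],
       [ -0.1042,   0.7734,  -0.6253, 681.9729],
       [ -0.0038,  -0.629 ,  -0.7774, 867.0531],
       [  0.    ,   0.    ,   0.    ,   1.    ]])}
{'intrinsics': array([[300.157 ,   0.    , 254.0371],
       [  0.    , 300.157 , 194.3325],
       [  0.    ,   0.    ,   1.    ]]), 'mount': array([[   0.0012,   -0.965 ,   -0.2621,   65.8659],
       [   1.    ,    0.0012,    0.    ,    0.7025],
       [   0.0003,   -0.2621,    0.965 , -142.9654],
       [   0.    ,    0.    ,    0.    ,    1.    ]])}
{'time': 0.1, 'q': array([-0.0289,  0.4694, -0.0486,  1.5335,  0.0241,  1.141 , -0.0823]), 'qd': array([ 0.0002, -0.0015, -0.0012, -0.0025,  0.001 , -0.0016, -0.0016]), 'effort': array([  0.0005, -51.1519,  -0.0469, -23.8391,   0.0108,   0.0045,
         0.    ]), 'position': array([674.4843,   0.0094, 230.3761]), 'tool_rot': array([-2.2206, -2.2206,  0.002 ]), 'wrist_force': array([ 0.21  , -0.1708, -0.0042]), 'ft_torque': array([-0.0495, -0.0149,  0.035 ]), 'finger_force': 0.0, 'grip_width': 85.56541783959028}
```

View pics/scene0.png

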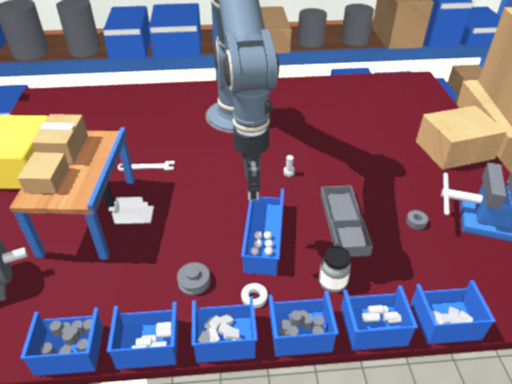

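View pics/side0.png

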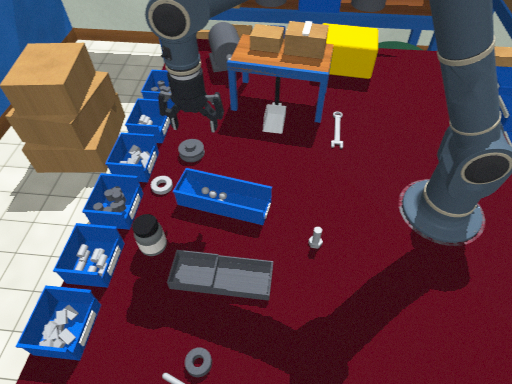

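```bash
cat > h.py <<'E'
from plant import readout, viewer, r
import cv2, numpy as np
from scipy.spatial.transform import Rotation as R
np.set_printoptions(suppress=True,precision=2)
def cam(name,st=None):
    c=viewer.camera_info(name)
    if name!="wrist": return c["intrinsics"],c["pose"]
    st=st or readout.observe()
    T=np.eye(4);T[:3,:3]=R.from_rotvec(st["tool_rot"]).as_matrix();T[:3,3]=st["position"]
    return c["intrinsics"],T@c["mount"]
def ray(cm,uv,z):
    K,P=cm; uv=np.atleast_2d(np.asarray(uv,float))
    d=np.c_[uv,np.ones(len(uv))]@np.linalg.inv(K).T@P[:3,:3].T
    o=P[:3,3]; return o+d*((z-o[2])/d[:,2])[:,None]
def proj(cm,X):
    K,P=cm; p=(np.atleast_2d(X)-P[:3,3])@P[:3,:3]@K.T
    return p[:,:2]/p[:,2:]
E
python3 - <<'E'
from h import *
st=readout.observe(); K,P=cam("wrist",st); np.savez("w0.npz",K=K,P=P)
w=viewer.snapshot("wrist"); cv2.imwrite("pics/w0.png",w[:,:,::-1])
a=cv2.imread("pics/scene0.png");b=cv2.imread("pics/side0.png")
A=cv2.resize(a[170:260,85:185],None,fx=4,fy=4,interpolation=2)
B=cv2.resize(b[60:150,225:325],None,fx=4,fy=4,interpolation=2)
cv2.imwrite("pics/crop0.png",np.hstack([A,B]))
E
```

```text
(no output)
```

View pics/w0.png

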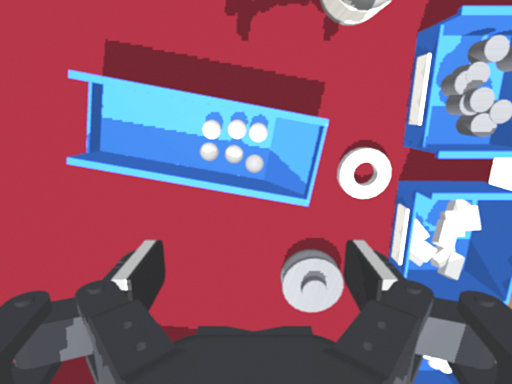

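View pics/crop0.png

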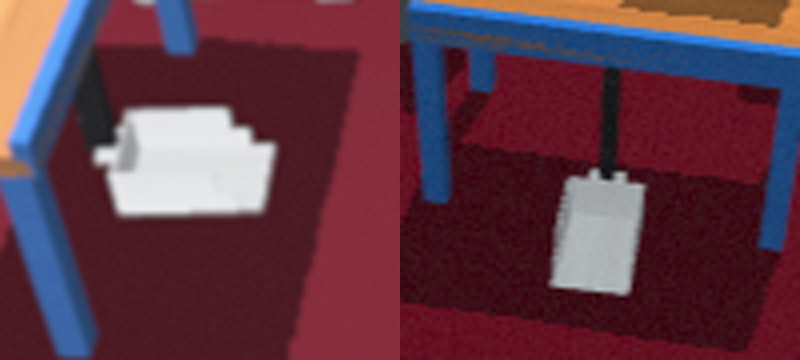

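Run:
```python
from h import *
d=np.load("w0.npz"); w=(d["K"],d["P"]); sc=cam("scene"); sd=cam("side")
c=ray(w,[(68,73),(68,161),(308,204),(328,121)],65); print("bin",c, np.linalg.norm(np.diff(c[[0,1,2,3,0]],axis=0),axis=1), c.mean(0))
for i,j in((1,2),(0,3)): v=c[j]-c[i];print("yaw",np.degrees(np.arctan2(v[1],v[0])))
print("balls",ray(w,[(211,130),(236,130),(258,132),(209,152),(233,155),(255,163)],14))
S=lambda x,y:(225+(x-400)/4,60+y/4); C=lambda x,y:(85+x/4,170+y/4)
print("nose side",ray(sd,[S(553,286),S(628,295)],1)); print("rear38 side",ray(sd,[S(568,180),S(645,185)],38))
print("nose scene +x,-x",ray(sc,[C(265,212),C(275,143)],1),"rear bottom +x",ray(sc,[C(116,215)],0))
print("posts side",ray(sd,[S(423,198),S(450,203),S(760,247),S(782,252)],0)); print("post scene",ray(sc,[C(58,354),C(96,350)],0))
print("board front lower edge scene", ray(sc,[(18,207),(126,130)],183), "side",ray(sd,[S(412,0),S(800,50)],183))
# tray & others, outlines
for n,cm in(("scene",sc),("side",sd)):
    im=cv2.cvtColor(cv2.imread(f"pics/{n}0.png"),cv2.COLOR_BGR2HSV)
    m=((im[...,1]<60)&(im[...,2]<150)&(im[...,2]>40)).astype(np.uint8)
    x0,y0,x1,y1=(315,180,378,262) if n=="scene" else (160,245,280,305)
    q=np.zeros_like(m); q[y0:y1,x0:x1]=m[y0:y1,x0:x1]
    q=cv2.morphologyEx(q,cv2.MORPH_CLOSE,np.ones((3,3)))
    k=max(cv2.findContours(q,0,2)[0],key=cv2.contourArea); a=cv2.approxPolyDP(cv2.convexHull(k),3,True)[:,0]
    print(n,a.tolist()); print(ray(cm,a,32))
```

```text
bin [[496.1  102.55  65.  ]
 [482.38  17.52  65.  ]
 [732.84 -28.53  65.  ]
 [748.61  58.07  65.  ]] [ 86.13 254.66  88.02 256.39] [614.98  37.4   65.  ]
yaw -10.419034606707758
yaw -9.990697811829943
balls [[624.25  46.35  14.  ]
 [653.57  46.39  14.  ]
 [679.37  44.12  14.  ]
 [620.92  20.6   14.  ]
 [649.55  17.05  14.  ]
 [675.93   7.44  14.  ]]
nose side [[ 531.57 -275.51    1.  ]
 [ 467.79 -270.71    1.  ]]
rear38 side [[ 528.01 -370.62   38.  ]
 [ 461.34 -370.44   38.  ]]
nose scene +x,-x [[ 539.79 -271.03    1.  ]
 [ 470.04 -269.27    1.  ]] rear bottom +x [[ 532.78 -375.67    0.  ]]
posts side [[ 658.71 -380.64    0.  ]
 [ 633.69 -376.15    0.  ]
 [ 358.14 -344.18    0.  ]
 [ 339.18 -339.52    0.  ]]
post scene [[ 656.34 -395.95    0.  ]
 [ 655.07 -371.69    0.  ]]
board front lower edge scene [[ 637.77 -548.41  183.  ]
 [ 338.99 -332.45  183.  ]] side [[ 659.7  -403.19  183.  ]
 [ 347.59 -363.86  183.  ]]
scene [[350, 186], [372, 246], [370, 254], [349, 261], [322, 261], [321, 188]]
[[467.53 313.02  32.  ]
 [701.94 313.06  32.  ]
 [727.66 300.53  32.  ]
 [745.33 241.68  32.  ]
 [739.53 174.05  32.  ]
 [468.92 225.3   32.  ]]
side [[176, 251], [272, 261], [268, 299], [170, 288], [167, 280]]
[[704.06 223.54  32.  ]
 [460.87 226.95  32.  ]
 [461.92 325.84  32.  ]
 [694.08 322.54  32.  ]
 [706.35 303.31  32.  ]]
```

```bash
python3 -m pendant '-0.45 -0.29 0 0 0 0 1; -0.45 -0.29 0 0 0 0 1; -0.45 -0.29 0 0 0 0 1; -0.45 -0.29 0 0 0 0 1'; python3 -m pendant '-0.45 -0.29 0 0 0 0 1; -0.45 -0.29 0 0 0 0 1; -0.45 -0.29 0 0 0 0 1; -0.45 -0.29 0 0 0 0 1; -0.45 -0.29 0 0 0 0 1'
python3 - <<'E'
from h import *
st=readout.observe();print(st["position"],st["tool_rot"],st["q"],st["time"])
K,P=cam("wrist",st); np.savez("w1.npz",K=K,P=P)
w=viewer.snapshot("wrist"); cv2.imwrite("pics/w1.png",w[:,:,::-1])
E
```

```text
time: 0.55
position: [584.2, -142.3, 231.2]
tool_rot: [2.232, 2.21, -0.007]
wrist_force: [0.1, -0.7, 0.3]
grip_width: 85.2
finger_force: 0.0
time: 1.05
position: [499.6, -272.1, 231.3]
tool_rot: [-2.227, -2.216, 0.001]
wrist_force: [-0.5, -0.3, -0.5]
grip_width: 85.6
finger_force: 0.0
[ 499.62 -272.09  231.27] [-2.23 -2.22  0.  ] [ 0.39  0.29  0.04  1.79 -0.01  1.05  0.43] 1.05
```

View pics/w1.png

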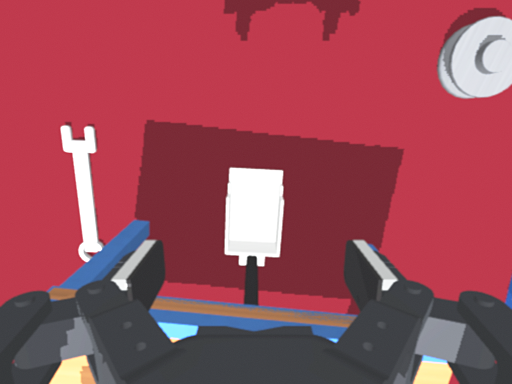

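Run:
```python
from h import *
d=np.load("w1.npz"); w=(d["K"],d["P"])
n=ray(w,[(229.5,168),(282.5,171)],1);b=ray(w,[(225,254.5),(281,257.5)],38)
print(n,b,np.linalg.norm(n[0]-n[1]),np.linalg.norm(b[0]-b[1])); v=n.mean(0)-b.mean(0); print(v[:2],np.degrees(np.arctan2(v[1],v[0])), (n.mean(0)+b.mean(0))/2)
print("edge183",ray(w,[(150,302),(350,318)],183)); print("edge165",ray(w,[(150,302),(350,318)],165))
```

```text
[[ 469.31 -273.21    1.  ]
 [ 536.09 -277.29    1.  ]] [[ 464.18 -374.04   38.  ]
 [ 533.01 -378.33   38.  ]] 66.9060615675298 68.96672379278843
[  4.1  100.93] 87.67108363347776 [ 500.65 -325.72   19.5 ]
edge183 [[ 423.94 -339.55  183.  ]
 [ 571.34 -353.7   183.  ]]
edge165 [[ 416.71 -352.1   165.  ]
 [ 577.99 -367.58  165.  ]]
```

```bash
python3 -m pendant '-0.1 0.007 0.2 0 -0.4 0.1 1; -0.1 0.007 0.43 0 -0.4 0.1 1; -0.1 0.007 0.43 0 -0.4 0.1 1; -0.1 0.007 0.43 0 -0.4 0.1 1; -0.1 0.007 0.43 0 -0.4 0.1 1'
python3 - <<'E'
from h import *
st=readout.observe();M=R.from_rotvec(st["tool_rot"]).as_matrix();print(M, M.T@(np.array([501.5,-313,5])-st["position"])/300)
E
```

```text
time: 1.6
position: [504.8, -298.3, 102.5]
tool_rot: [2.166, 2.066, -0.211]
wrist_force: [0.3, -0.2, 1.9]
grip_width: 85.3
finger_force: 0.0
[[ 0.05  1.   -0.  ]
 [ 0.98 -0.05 -0.2 ]
 [-0.2   0.01 -0.98]] [ 0.02 -0.01  0.33]
```

```bash
python3 -m pendant '0.02 -0.01 0.16 0 0 0 1; 0.02 -0.01 0.27 0 0 0 1; 0.02 -0.01 0.33 0 0 0 1; 0.02 -0.01 0.33 0 0 0 1' ; python3 -m pendant '0 0 0 0 0 0 0.6; 0 0 0 0 0 0 0.6; 0 0 0 0 0 0 0.6; 0 0 0 0 0 0 0.6' 30
```

```text
time: 2.0
position: [500.7, -313.7, 4.1]
tool_rot: [2.169, 2.062, -0.212]
wrist_force: [-0.3, 0.0, -0.0]
grip_width: 85.5
finger_force: 0.0
time: 2.4
position: [502.1, -313.9, 6.7]
tool_rot: [2.166, 2.06, -0.208]
wrist_force: [-0.6, 0.4, 7.3]
grip_width: 65.4
finger_force: 34.9
```

```bash
python3 -m pendant '0.06 0 -0.016 0 0 0 0.6; 0.18 0 -0.04 0 0 0 0.6; 0.32 0 -0.068 0 0 0 0.6; 0.46 0 -0.096 0 0 0 0.6; 0.57 0 -0.118 0 0 0 0.6';python3 -m pendant '0.05 0 -0.01 0 0 0 0.6; 0.05 0 -0.01 0 0 0 0.6'; python3 -m pendant '0 0 0 0 0 0 0.85; 0 0 0 0 0 0 1; 0 0 0 0 0 0 1; 0 0 -0.05 0 0 0 1'; python3 -m pendant '0 0 -0.15 0 0 0 1; 0 0 -0.3 0 0 0 1; 0 0 -0.45 0 0 0 1; 0 0 -0.6 0 0 0 1; 0 0 -0.7 0 0 0 1'
python3 - <<'E'
from h import *
st=readout.observe();print(st["q"])
K,P=cam("wrist",st); np.savez("w2.npz",K=K,P=P)
w=viewer.snapshot("wrist"); cv2.imwrite("pics/w2.png",w[:,:,::-1])
E
```

```text
time: 2.9
position: [510.2, -137.8, 6.7]
tool_rot: [2.166, 2.061, -0.208]
wrist_force: [0.5, -2.7, 2.1]
grip_width: 65.6
finger_force: 34.4
time: 3.1
position: [511.6, -120.0, 6.7]
tool_rot: [2.163, 2.067, -0.205]
wrist_force: [-1.1, 5.5, 7.6]
grip_width: 65.6
finger_force: 35.3
time: 3.5
position: [507.9, -121.8, 18.5]
tool_rot: [2.172, 2.062, -0.217]
wrist_force: [1.1, 0.1, -0.0]
grip_width: 85.6
finger_force: 0.0
time: 4.0
position: [511.3, -79.3, 228.6]
tool_rot: [2.168, 2.06, -0.207]
wrist_force: [0.7, 0.0, -0.2]
grip_width: 85.0
finger_force: 0.0
[-0.17  0.21  0.14  1.93  0.2   1.02 -0.19]
```

View pics/w2.png

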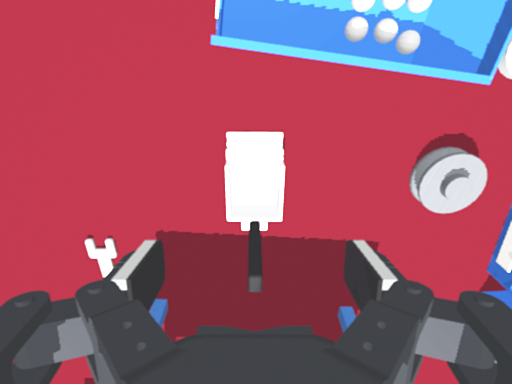

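Run:
```python
from h import *
d=np.load("w2.npz"); w=(d["K"],d["P"])
n=ray(w,[(226.5,132.5),(283.5,132.5)],1);b=ray(w,[(225.5,220),(283.5,221)],38)
print(n,b); v=n.mean(0)-b.mean(0); print(np.degrees(np.arctan2(v[1],v[0])),(n.mean(0)+b.mean(0))/2)
print("handle top",ray(w,[(255.5,277),(255.5,291),(255.5,284)],138))
```

```text
[[481.07 -79.75   1.  ]
 [549.28 -83.27   1.  ]] [[ 473.55 -179.2    38.  ]
 [ 545.17 -184.57   38.  ]]
86.6832870330356 [ 512.27 -131.7    19.5 ]
handle top [[ 509.17 -182.56  138.  ]
 [ 508.34 -200.11  138.  ]
 [ 508.76 -191.22  138.  ]]
```

```bash
python3 -m pendant '-0.13 0.013 0 0 0.3 0 0.6; -0.25 0.013 0.05 0 0.6 0 0.6; -0.393 0.013 0.15 0 0.8 0 0.6; -0.393 0.013 0.227 0 0.8 0 0.6; -0.393 0.013 0.227 0 0.8 0 0.6'
python3 - <<'E'
from h import *
st=readout.observe();M=R.from_rotvec(st["tool_rot"]).as_matrix();print(M,st["q"], M.T@(np.array([508.8,-188,87.5])-st["position"])/300)
E
```

```text
time: 4.55
position: [503.8, -214.7, 177.8]
tool_rot: [-2.183, -2.051, -0.216]
wrist_force: [-0.2, 0.3, -0.1]
grip_width: 51.2
finger_force: 0.0
[[ 0.06  1.    0.01]
 [ 0.98 -0.06  0.2 ]
 [ 0.2  -0.   -0.98]] [ 0.28  0.36  0.19  1.86 -0.29  1.03  0.56] [0.03 0.01 0.31]
```

```bash
python3 -m pendant '0.03 0.012 0.02 0 0 0 0.6; 0.03 0.012 0.12 0 0 0 0.6; 0.03 0.012 0.22 0 0 0 0.6; 0.03 0.012 0.31 0 0 0 0.6; 0.03 0.012 0.31 0 0 0 0.6';  python3 -m pendant '0 0 0 0 0 0 0; 0 0 0 0 0 0 0; 0 0 0 0 0 0 0; 0 0 0 0 0 0 0; 0 0 0 0 0 0 0' 110;  python3 - <<'E'
from h import *
st=readout.observe();M=R.from_rotvec(st["tool_rot"]).as_matrix();print(M,st["position"],st["q"])
E
```

```text
time: 5.05
position: [512.4, -176.2, 90.4]
tool_rot: [-2.162, -2.069, -0.221]
wrist_force: [0.4, 0.9, 0.1]
grip_width: 51.0
finger_force: 0.0
time: 5.55
position: [513.9, -181.7, 93.3]
tool_rot: [-2.173, -2.068, -0.224]
wrist_force: [0.1, 0.3, 1.3]
grip_width: 12.7
finger_force: 107.2
[[ 0.05  1.    0.02]
 [ 0.98 -0.05  0.2 ]
 [ 0.2   0.01 -0.98]] [ 513.91 -181.66   93.27] [ 0.26  0.46  0.15  1.94 -0.35  0.84  0.58]
```

```bash
python3 -m pendant '0.01 0 -0.05 0 0 0 0; 0.03 0 -0.15 0 0 0 0; 0.06 0 -0.3 0 0 0 0; 0.1 0 -0.49 0 0 0 0; 0.1 0 -0.49 0 0 0 0'; python3 -m pendant '0.13 0 0.03 -0.04 0 0.2 0; 0.26 -0.01 0.05 -0.09 0 0.45 0; 0.39 -0.02 0.08 -0.13 0 0.66 0; 0.39 -0.02 0.08 -0.17 0 0.84 0';python3 -m pendant '0.11 -0.08 0.03 -0.05 0 0.25 0; 0.22 -0.16 0.05 -0.1 0 0.5 0; 0.32 -0.23 0.07 -0.14 0 0.7 0; 0.32 -0.23 0.07 -0.17 0 0.84 0'; python3 -m pendant '0 0 0 -0.05 0 0.25 0; 0 0 0 -0.1 0 0.5 0; 0 0 0 -0.17 0 0.84 0; 0 0 0 -0.17 0 0.84 0';python3 -m pendant '0 0 0 -0.05 0 0.25 0; 0 0 0 -0.1 0 0.5 0; 0 0 0 -0.17 0 0.84 0; 0 0 0 -0.17 0 0.84 0; 0 0 0 -0.17 0 0.84 0'
python3 - <<'E'
from h import *
st=readout.observe();M=R.from_rotvec(st["tool_rot"]).as_matrix();print(M,st["position"],st["q"],st["ft_torque"])
K,P=cam("wrist",st); np.savez("w3.npz",K=K,P=P)
w=viewer.snapshot("wrist"); cv2.imwrite("pics/w3.png",w[:,:,::-1])
b=viewer.snapshot("side"); cv2.imwrite("pics/side3.png",b[:,:,::-1])
cv2.imwrite("pics/m3.png",np.hstack([w[:,60:460,::-1],b[:,100:500,::-1]]))
E
```

```text
time: 6.05
position: [515.9, -182.6, 249.0]
tool_rot: [-2.179, -2.075, -0.233]
wrist_force: [0.4, -1.5, -2.2]
grip_width: 12.9
finger_force: 107.3
time: 6.45
position: [511.5, -54.7, 241.5]
tool_rot: [-2.579, -1.578, -0.265]
wrist_force: [-0.3, -0.7, -1.7]
grip_width: 12.1
finger_force: 107.4
time: 6.85
position: [494.7, 62.6, 240.0]
tool_rot: [-2.892, -1.004, -0.295]
wrist_force: [-0.3, -0.0, -2.6]
grip_width: 12.8
finger_force: 107.6
time: 7.25
position: [495.6, 58.1, 239.9]
tool_rot: [-3.082, -0.362, -0.313]
wrist_force: [-0.6, 0.4, -1.8]
grip_width: 12.8
finger_force: 107.4
time: 7.75
position: [496.0, 57.7, 240.0]
tool_rot: [3.092, -0.298, 0.315]
wrist_force: [0.4, 0.2, -1.8]
grip_width: 12.7
finger_force: 107.4
[[ 0.96 -0.19  0.2 ]
 [-0.19 -0.98 -0.04]
 [ 0.2  -0.   -0.98]] [495.96  57.73 239.95] [-0.39  0.08  0.14  2.06  0.1   0.82 -2.07] [0.11 0.34 0.01]
```

View pics/m3.png

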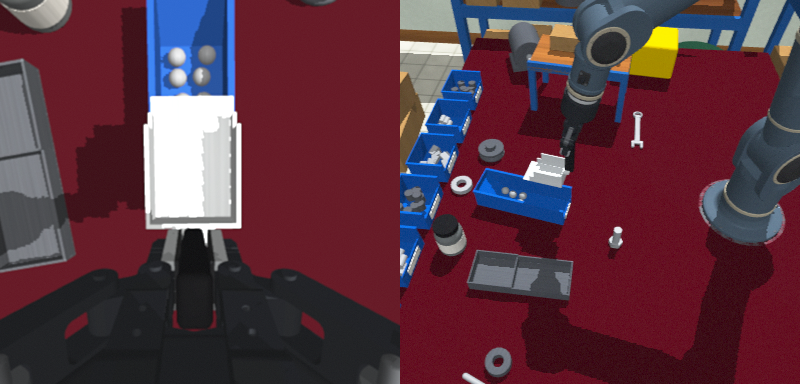

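Run:
```python
from h import *
w=cv2.imread("pics/w3.png"); hsv=cv2.cvtColor(w,cv2.COLOR_BGR2HSV)
m=((hsv[...,1]<50)&(hsv[...,2]>120)).astype(np.uint8)
for v in list(range(92,136,3))+list(range(140,220,20))+list(range(220,234,2)):
    u=np.where(m[v,195:310])[0]+195; print(v,(u.min(),u.max(),len(u)) if len(u) else None)
```

```text
92 (np.int64(263), np.int64(264), 2)
95 (np.int64(237), np.int64(285), 28)
98 (np.int64(210), np.int64(293), 84)
101 (np.int64(210), np.int64(293), 84)
104 (np.int64(211), np.int64(293), 83)
107 (np.int64(211), np.int64(293), 83)
110 (np.int64(211), np.int64(293), 83)
113 (np.int64(207), np.int64(296), 90)
116 (np.int64(207), np.int64(296), 90)
119 (np.int64(207), np.int64(296), 90)
122 (np.int64(207), np.int64(296), 90)
125 (np.int64(203), np.int64(301), 99)
128 (np.int64(203), np.int64(301), 99)
131 (np.int64(203), np.int64(301), 96)
134 (np.int64(203), np.int64(301), 96)
140 (np.int64(203), np.int64(301), 96)
160 (np.int64(204), np.int64(301), 95)
180 (np.int64(204), np.int64(301), 95)
200 (np.int64(205), np.int64(301), 94)
220 (np.int64(206), np.int64(301), 70)
222 (np.int64(206), np.int64(301), 69)
224 (np.int64(206), np.int64(301), 96)
226 (np.int64(206), np.int64(301), 96)
228 (np.int64(206), np.int64(300), 94)
230 (np.int64(230), np.int64(274), 19)
232 (np.int64(228), np.int64(280), 26)
```

```bash
cat > pnp.py <<'E'
from h import *
def scoop_in_tool(rows, us):
    """rows: 4 image rows, us: 4 (left,right) for nose, 18-step, 38-step, rear top"""
    X=[];U=[]
    for (x,z),v,(a,b) in zip([(50,1.5),(34,18),(22,38),(-50,38)],rows,us):
        X+=[(x,33,z),(x,-33,z)];U+=[(a,v),(b,v)]
    c=viewer.camera_info("wrist")
    ok,rv,t=cv2.solvePnP(np.array(X,float),np.array(U,float),c["intrinsics"],None)
    pr=cv2.projectPoints(np.array(X,float),rv,t,c["intrinsics"],None)[0][:,0]
    print("resid",np.abs(pr-U).max())
    T=np.eye(4);T[:3,:3]=cv2.Rodrigues(rv)[0];T[:3,3]=t[:,0]
    return c["mount"]@T
E
python3 - <<'E'
from pnp import *
T=scoop_in_tool([96.5,111.5,124,229],[(209.5,293.5),(206.5,296.5),(202.5,301.5),(205.5,300.5)])
print(T); print("pitch of scoop in tool", np.degrees(np.arctan2(T[0,2],-T[2,2])), "grip pt in tool",(T@[-60.5,0,108,1])[:3])
st=readout.observe(); M=np.eye(4);M[:3,:3]=R.from_rotvec(st["tool_rot"]).as_matrix();M[:3,3]=st["position"]
W=M@T; print(W); np.save("T.npy",T)
# tray corners in this view (crop +60)
d=np.load("w3.npz");cm=(d["K"],d["P"])
print(ray(cm,[(60+23,60),(60+38,60),(60+75,260),(60+70,268),(60,270)],30))
E
```

```text
resid 0.7792464450969305
[[ 0.98 -0.    0.21 30.6 ]
 [-0.01 -1.    0.02 -1.52]
 [ 0.21 -0.02 -0.98 98.04]
 [ 0.    0.    0.    1.  ]]
pitch of scoop in tool 11.844722359821237 grip pt in tool [ -6.45   0.82 -20.05]
[[  0.98   0.18  -0.   545.36]
 [ -0.18   0.98  -0.02  49.35]
 [ -0.     0.02   1.   150.41]
 [  0.     0.     0.     1.  ]]
[[704.   222.88  30.  ]
 [700.64 205.49  30.  ]
 [458.08 214.02  30.  ]
 [449.46 222.22  30.  ]
 [463.39 307.52  30.  ]]
```

Run:
```python
from h import *
w=cv2.imread("pics/w3.png").astype(int)
for v in(5,40,80): print(v,[tuple(w[v,u]) for u in list(range(203,216,1))], [tuple(w[v,u]) for u in range(288,300)])
d=np.load("w3.npz");cm=(d["K"],d["P"])
def lat(P): q=P-np.array([615,37.4,0]); return np.c_[q[:,0]*.9842-q[:,1]*.1771, q[:,0]*.1771+q[:,1]*.9842]
hsv=cv2.cvtColor(w.astype(np.uint8),cv2.COLOR_BGR2HSV)
m=(hsv[...,0]>95)&(hsv[...,0]<125)&(hsv[...,1]>90)&(hsv[...,2]>90)
for v in (5,20,40,60,80):
    u=np.where(m[v])[0]; u=u[(u>190)&(u<320)]; print(v,u.min(),u.max(), lat(ray(cm,[(u.min()-.5,v),(u.max()+.5,v)],65)).round(1).tolist())
```

```text
5 [(np.int64(37), np.int64(25), np.int64(104)), (np.int64(32), np.int64(24), np.int64(104)), (np.int64(73), np.int64(40), np.int64(104)), (np.int64(161), np.int64(81), np.int64(90)), (np.int64(233), np.int64(118), np.int64(69)), (np.int64(244), np.int64(131), np.int64(61)), (np.int64(242), np.int64(132), np.int64(60)), (np.int64(242), np.int64(131), np.int64(61)), (np.int64(243), np.int64(132), np.int64(63)), (np.int64(242), np.int64(130), np.int64(61)), (np.int64(222), np.int64(110), np.int64(51)), (np.int64(167), np.int64(85), np.int64(40)), (np.int64(153), np.int64(78), np.int64(37))] [(np.int64(244), np.int64(132), np.int64(62)), (np.int64(244), np.int64(136), np.int64(64)), (np.int64(242), np.int64(134), np.int64(63)), (np.int64(242), np.int64(134), np.int64(62)), (np.int64(244), np.int64(135), np.int64(63)), (np.int64(235), np.int64(122), np.int64(69)), (np.int64(170), np.int64(87), np.int64(87)), (np.int64(78), np.int64(41), np.int64(103)), (np.int64(32), np.int64(23), np.int64(105)), (np.int64(37), np.int64(27), np.int64(104)), (np.int64(38), np.int64(26), np.int64(103)), (np
[... 1824 characters left out ...]
nt64(245), np.int64(136), np.int64(65)), (np.int64(245), np.int64(138), np.int64(66)), (np.int64(244), np.int64(137), np.int64(65)), (np.int64(246), np.int64(139), np.int64(66)), (np.int64(247), np.int64(136), np.int64(70)), (np.int64(211), np.int64(107), np.int64(87)), (np.int64(101), np.int64(52), np.int64(103)), (np.int64(31), np.int64(22), np.int64(104)), (np.int64(36), np.int64(24), np.int64(104)), (np.int64(39), np.int64(29), np.int64(104)), (np.int64(39), np.int64(26), np.int64(104))]
5 206 294 [[96.2, 47.1], [94.9, -46.7]]
20 207 294 [[80.9, 46.4], [79.6, -46.7]]
40 207 294 [[60.3, 46.8], [59.1, -46.6]]
60 207 294 [[39.7, 47.3], [38.4, -46.5]]
80 208 294 [[18.8, 46.7], [17.6, -46.4]]
```

```bash
cat > go.py <<'E'
from h import *
T=np.load("T.npy")
def plan(p,yaw,up,st=None):
    """row to bring scoop origin to world p, yaw deg, nose-up deg"""
    st=st or readout.observe(); M=np.eye(4);M[:3,:3]=R.from_rotvec(st["tool_rot"]).as_matrix();M[:3,3]=st["position"]
    W=np.eye(4);W[:3,:3]=R.from_euler("ZY",[yaw,-up],degrees=True).as_matrix();W[:3,3]=p
    D=np.linalg.inv(M)@W@np.linalg.inv(T)
    rv=R.from_matrix(D[:3,:3]).as_rotvec()
    print("row",(D[:3,3]/300).round(3),(rv/.5).round(3))
def now():
    st=readout.observe(); M=np.eye(4);M[:3,:3]=R.from_rotvec(st["tool_rot"]).as_matrix();M[:3,3]=st["position"]
    W=M@T; e=R.from_matrix(W[:3,:3]).as_euler("ZYX",degrees=True)
    q=W[:2,3]-[615,37.4]
    print("scoop",W[:3,3],"yaw",e[0].round(2),"up",-e[1].round(2),"roll",e[2].round(2),"bin",q[0]*.9842-q[1]*.1771,q[0]*.1771+q[1]*.9842,"F",st["wrist_force"],"q",st["q"],"t",st["time"])
    return st
def binw(x,y,z): return np.array([615+.9842*x+.1771*y,37.4-.1771*x+.9842*y,z])
E
python3 -m pendant '-0.02 0 0.12 0 0 0 0; -0.045 0 0.27 0 0 0 0; -0.07 -0.002 0.41 0 0 0 0; -0.079 -0.002 0.467 0 0 0 0; -0.079 -0.002 0.467 0 0 0 0';  python3 - <<'E'
from go import *
now(); plan(binw(-65,0,3),-10.2,0)
E
```

```text
time: 8.35
position: [501.3, 57.1, 97.2]
tool_rot: [3.092, -0.298, 0.313]
wrist_force: [0.2, 0.5, -1.6]
grip_width: 12.5
finger_force: 107.1
scoop [550.28  49.14   7.26] yaw -10.65 up -0.27 roll 1.03 bin -65.77187660033759 0.09240811078698918 F [ 0.16  0.45 -1.55] q [-0.37  0.29  0.14  2.2   0.1   0.47 -2.08] t 8.35
row [-0.   -0.    0.01] [-0.03  0.01 -0.02]
```

```bash
python3 -m pendant '-0.002 0 0.008 0 0 -0.015 0; -0.002 0 0.012 0 0 -0.015 0; -0.002 0 0.012 0 0 -0.015 0';  python3 -m pendant '-0.001 0 0.005 0 0 0 0; -0.001 0 0.005 0 0 0 0';python3 - <<'E'
from go import *
now(); plan(binw(20,0,3),-10.2,0)
E
```

```text
time: 8.65
position: [502.1, 57.0, 95.4]
tool_rot: [3.093, -0.288, 0.318]
wrist_force: [-1.9, 0.3, 0.6]
grip_width: 12.8
finger_force: 107.4
time: 8.85
position: [502.1, 57.0, 95.0]
tool_rot: [3.093, -0.289, 0.318]
wrist_force: [-8.6, -0.4, 13.6]
grip_width: 12.6
finger_force: 109.2
scoop [551.44  49.22   5.2 ] yaw -10.29 up -0.09 roll 1.03 bin -64.65259817874349 0.3748241753769914 F [-8.6  -0.44 13.58] q [-0.37  0.3   0.14  2.2   0.1   0.46 -2.08] t 8.85
row [ 0.27 -0.01  0.07] [-0.04  0.   -0.01]
```

```bash
python3 -m pendant '0.03 0 0.004 0 0 0 0; 0.08 0 0.014 0 0 0 0; 0.13 0 0.024 0 0 0 0; 0.18 0 0.034 0 0 0 0; 0.196 0 0.038 0 0 0 0';python3 - <<'E'
from go import *
now(); plan(binw(28,0,4.8),-10.2,0)
E
```

```text
time: 9.35
position: [562.4, 45.9, 95.0]
tool_rot: [3.093, -0.289, 0.32]
wrist_force: [-9.8, -0.2, 14.5]
grip_width: 12.6
finger_force: 109.8
scoop [611.88  38.12   5.32] yaw -10.3 up -0.03 roll 1.05 bin -3.2003922128386932 0.1559146750618572 F [-9.78 -0.2  14.5 ] q [-0.3   0.38  0.12  2.08  0.06  0.5  -2.  ] t 9.35
row [ 0.1  -0.01  0.02] [-0.04  0.   -0.01]
```

```bash
python3 -m pendant '0.02 0 0 0 0 0 0; 0.045 0 0.005 0 0 0 0; 0.07 0 0.01 0 0 0 0; 0.088 0 0.014 0 0 0 0; 0.088 0 0.014 0 0 0 0';python3 - <<'E'
from go import *
now()
w=viewer.snapshot("wrist"); cv2.imwrite("pics/w4.png",w[:,:,::-1])
E
```

```text
time: 9.85
position: [587.4, 41.2, 95.5]
tool_rot: [3.093, -0.288, 0.316]
wrist_force: [-2.4, 0.6, 1.8]
grip_width: 12.7
finger_force: 108.1
scoop [636.62  33.46   5.74] yaw -10.27 up -0.16 roll 1.01 bin 21.97994162126607 -0.050450723803816544 F [-2.43  0.6   1.84] q [-0.27  0.41  0.12  2.02  0.05  0.53 -1.97] t 9.85
```

View pics/w4.png

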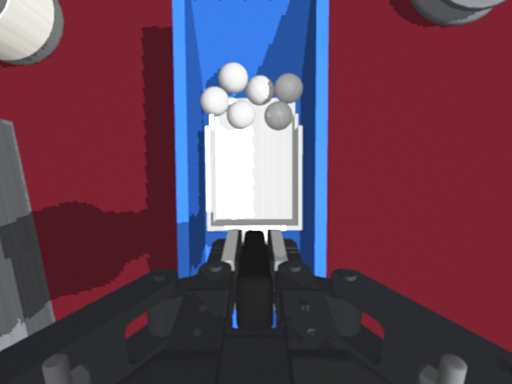

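```bash
python3 -m pendant '0.007 0 0.0015 0 0 0 0; 0.013 0 0.0025 0 0 0 0; 0.013 0 0.0025 0 0 0 0';python3 - <<'E'
from go import *
now()
E
python3 -m pendant '0.006 0 0.001 0 0 0 0; 0.01 0 0.002 0 0 0 0; 0.01 0 0.002 0 0 0 0'
python3 - <<'E'
from go import *
now()
w=viewer.snapshot("wrist"); cv2.imwrite("pics/w5.png",w[:,:,::-1])
g=cv2.cvtColor(w,cv2.COLOR_RGB2GRAY)[40:240,170:335]
c=cv2.HoughCircles(g,cv2.HOUGH_GRADIENT,1,18,param1=120,param2=10,minRadius=12,maxRadius=17)
print(c[0]+[170,40,0] if c is not None else None)
E
```

```text
time: 10.2
position: [590.1, 40.6, 95.6]
tool_rot: [3.093, -0.288, 0.314]
wrist_force: [-6.8, 0.8, 5.7]
grip_width: 12.8
finger_force: 108.7
scoop [639.21  32.91   5.75] yaw -10.25 up -0.25 roll 0.99 bin 24.6190185947004 -0.12735245377581883 F [-6.79  0.84  5.71] q [-0.27  0.41  0.11  2.01  0.05  0.53 -1.96] t 10.2
time: 10.5
position: [593.3, 40.1, 95.6]
tool_rot: [3.093, -0.287, 0.314]
wrist_force: [-6.6, 1.2, 6.1]
grip_width: 12.6
finger_force: 108.7
scoop [642.4   32.35   5.77] yaw -10.25 up -0.22 roll 0.99 bin 27.86448890872236 -0.1212295865201467 F [-6.58  1.2   6.09] q [-0.27  0.42  0.11  2.01  0.05  0.53 -1.96] t 10.5
[[275.5 120.5  14.1]
 [239.5 115.5  14.1]
 [215.5 100.5  15.2]
 [234.5  79.5  14.1]
 [288.5  92.5  14.1]
 [260.5  93.5  13. ]]
```

```bash
python3 -m pendant '0.007 0 0.0005 0 0 0 0; 0.014 0 0.001 0 0 0 0; 0.02 0 0.001 0 0 0 0; 0.02 0 0.001 0 0 0 0'
cat > hc.py <<'E'
from go import *
import sys
now()
w=viewer.snapshot("wrist"); cv2.imwrite("pics/%s.png"%sys.argv[1],w[:,:,::-1])
g=cv2.cvtColor(w,cv2.COLOR_RGB2GRAY)[40:240,170:335]
c=cv2.HoughCircles(g,cv2.HOUGH_GRADIENT,1,18,param1=120,param2=10,minRadius=12,maxRadius=17)
print(c[0]+[170,40,0] if c is not None else None)
E
python3 hc.py w6
```

```text
time: 10.95
position: [596.8, 39.5, 96.3]
tool_rot: [3.093, -0.287, 0.307]
wrist_force: [-12.1, 0.8, 11.7]
grip_width: 12.4
finger_force: 109.7
scoop [645.49  31.74   6.13] yaw -10.25 up -0.51 roll 0.95 bin 31.012321525567405 -0.17354900666040685 F [-12.1    0.75  11.68] q [-0.26  0.42  0.11  1.99  0.04  0.54 -1.95] t 10.95
[[274.5 124.5  14.1]
 [216.5 100.5  15.2]
 [238.5 116.5  15.2]
 [233.5  82.5  16.4]
 [259.5  99.5  14.1]
 [287.5  96.5  13. ]]
```

```bash
python3 -m pendant '0.01 0 -0.009 0 0 0 0; 0.02 0 -0.016 0 0 0 0; 0.032 0 -0.025 0 0 0 0; 0.032 0 -0.025 0 0 0 0'; python3 hc.py w7
```

```text
time: 11.4
position: [605.1, 37.4, 104.2]
tool_rot: [3.093, -0.288, 0.307]
wrist_force: [-5.9, 1.8, -2.8]
grip_width: 12.6
finger_force: 107.6
scoop [653.78  29.66  14.06] yaw -10.27 up -0.5 roll 0.92 bin 39.54139993804878 -0.7525196393137374 F [-5.93  1.76 -2.8 ] q [-0.25  0.42  0.11  1.97  0.04  0.57 -1.95] t 11.4
[[236.5  84.5  14.1]
 [238.5 120.5  14.1]
 [214.5 102.5  14.1]
 [261.5 103.5  13.8]
 [286.5 103.5  14.1]
 [272.5 128.5  15.2]]
```

Run:
```python
from go import *
plan(binw(46.3,-.5,15.5),-10.2,6)
```

```text
row [-0.01 -0.01  0.01] [-0.03  0.23 -0.01]
```

```bash
sed -i 's/print("row",(D\[:3,3\]\/300).round(3),(rv\/.5).round(3))/print("row",(D[:3,3]\/300).round(3).tolist(),(rv\/.5).round(3).tolist())/' go.py
python3 - <<'E'
from go import *
plan(binw(46.3,-.5,15.5),-10.2,6);plan(binw(43,-.5,14.8),-10.2,3)
E
```

```text
row [-0.013, -0.005, 0.013] [-0.03, 0.227, -0.006]
row [-0.008, -0.005, 0.006] [-0.03, 0.122, -0.007]
```

```bash
python3 -m pendant '-0.004 0 0.003 0 0.06 0 0; -0.008 0 0.006 0 0.12 0 0; -0.01 0 0.01 0 0.18 0 0; -0.013 0 0.013 0 0.227 0 0; -0.013 0 0.013 0 0.227 0 0'; python3 hc.py w8
```

```text
time: 11.95
position: [603.2, 37.8, 100.1]
tool_rot: [3.059, -0.284, 0.486]
wrist_force: [-3.2, -0.6, -2.3]
grip_width: 12.6
finger_force: 107.4
scoop [661.92  28.19  16.38] yaw -10.23 up 6.23 roll 0.89 bin 47.80550856884585 -0.7524644025742298 F [-3.2  -0.61 -2.26] q [-0.33  0.4   0.18  2.06  0.12  0.4  -2.04] t 11.95
[[286.5 104.5  14.1]
 [263.5 129.5  13. ]
 [277.5 156.5  14.1]
 [214.5 100.5  13. ]
 [234.5 136.5  14.1]
 [244.5 109.5  14.1]]
```

Run:
```python
from go import *
plan(binw(47,-.5,19),-10.2,11);plan(binw(46,-.5,22),-10.2,16)
```

```text
row [-0.028, -0.005, 0.001] [-0.029, 0.168, -0.006]
row [-0.055, -0.005, 0.003] [-0.028, 0.343, -0.004]
```

```bash
python3 -m pendant '-0.014 0 0 0 0.08 0 0; -0.028 0 0 0 0.168 0 0; -0.042 0 0.002 0 0.26 0 0; -0.055 0 0.003 0 0.343 0 0; -0.055 0 0.003 0 0.343 0 0'; python3 hc.py w9
```

```text
time: 12.5
position: [592.9, 41.7, 102.6]
tool_rot: [2.994, -0.27, 0.732]
wrist_force: [0.1, -0.7, -4.0]
grip_width: 12.8
finger_force: 107.3
scoop [664.3   29.79  29.75] yaw -9.92 up 15.66 roll 0.66 bin 49.86591270389963 1.2416342819293416 F [ 0.14 -0.73 -4.  ] q [-0.37  0.35  0.16  2.19  0.72  0.21 -2.66] t 12.5
[[217.5 101.5  14.1]
 [259.5 186.5  13. ]
 [228.5 207.5  14.1]
 [231.5 179.5  14.1]
 [278.5 165.5  14.1]
 [279.5 206.5  14.1]]
```

View pics/w9.png

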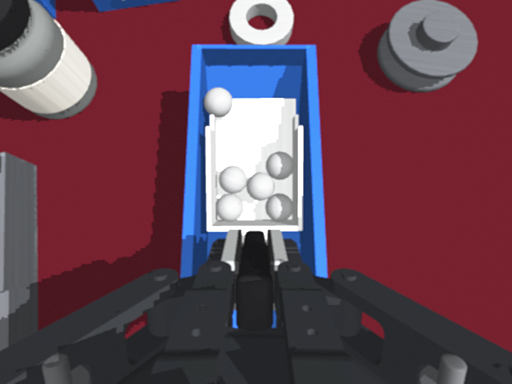

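Run:
```python
from go import *
plan(binw(47,0,30),-10.2,13);plan(binw(47,5.2,30),-10.2,13)
```

```text
row [0.007, -0.0, -0.009] [-0.028, -0.093, 0.01]
row [0.007, -0.018, -0.009] [-0.028, -0.093, 0.01]
```

```bash
python3 -m pendant '0.004 0 -0.005 0 -0.05 0 0; 0.007 -0.005 -0.009 0 -0.093 0.01 0; 0.007 -0.013 -0.009 0 -0.093 0.01 0; 0.007 -0.02 -0.009 0 -0.093 0.01 0; 0.007 -0.02 -0.009 0 -0.093 0.01 0'; python3 hc.py w10
```

```text
time: 13.05
position: [594.0, 47.4, 105.3]
tool_rot: [3.015, -0.287, 0.661]
wrist_force: [0.3, 0.1, -4.3]
grip_width: 12.7
finger_force: 107.4
scoop [661.84  35.79  29.11] yaw -10.51 up 12.9 roll 0.9 bin 46.38822938770308 6.71482181072664 F [ 0.31  0.05 -4.32] q [-0.27  0.35  0.03  2.15  0.6   0.29 -2.55] t 13.05
[[277.5 178.5  14.1]
 [254.5 194.5  14.1]
 [229.5 177.5  13. ]
 [244.5 154.5  14.1]
 [230.5 203.5  15.2]
 [279.5 206.5  14.1]]
```

Run:
```python
from go import *
plan(binw(44,0,31),-10.2,12);plan(binw(40,0,110),-10.2,11);plan(binw(20,0,140),-10.2,11)
```

```text
row [0.002, 0.018, -0.011] [-0.026, -0.031, -0.016]
row [0.105, 0.019, -0.257] [-0.026, -0.065, -0.016]
row [0.087, 0.02, -0.376] [-0.026, -0.065, -0.016]
```

```bash
python3 -m pendant '0.002 0.01 -0.008 -0.01 -0.03 -0.008 0; 0.002 0.018 -0.011 -0.026 -0.03 -0.016 0; 0.02 0.019 -0.06 -0.026 -0.05 -0.016 0; 0.06 0.019 -0.15 -0.026 -0.065 -0.016 0; 0.105 0.019 -0.257 -0.026 -0.065 -0.016 0'; python3 hc.py w11
python3 - <<'E'
from go import *
plan([590,150,150],-5,11)
E
```

```text
time: 13.6
position: [588.1, 41.9, 188.1]
tool_rot: [3.015, -0.28, 0.602]
wrist_force: [1.8, 0.2, -4.6]
grip_width: 12.7
finger_force: 107.5
scoop [652.96  29.6  109.4 ] yaw -10.23 up 10.84 roll -0.08 bin 38.74473233133586 -0.9504070729654108 F [ 1.77  0.2  -4.63] q [-0.13  0.23 -0.12  2.06  0.41  0.53 -2.32] t 13.6
[[254.5 191.5  16.4]
 [255.5  46.5  12.4]
 [228.5 178.5  14.1]
 [278.5 178.5  14.1]
 [280.5 206.5  15.2]
 [227.5 206.5  13. ]
 [257.5 164.5  14.1]]
row [-0.225, -0.327, -0.221] [0.065, -0.017, -0.17]
```

```bash
python3 -m pendant '-0.02 -0.03 -0.03 0 0 -0.01 0; -0.07 -0.1 -0.09 0 0 -0.05 0; -0.13 -0.19 -0.15 0 0 -0.1 0; -0.19 -0.27 -0.2 0 0 -0.15 0; -0.225 -0.32 -0.221 0 0 -0.17 0'; python3 -m pendant '0 0 0 0 0 0 0; 0 0 0 0 0 0 0'
python3 - <<'E'
from go import *
st=now(); K,P=cam("wrist",st); np.savez("w12.npz",K=K,P=P)
w=viewer.snapshot("wrist"); cv2.imwrite("pics/w12.png",w[:,:,::-1])
hsv=cv2.cvtColor(w,cv2.COLOR_RGB2HSV)
red=((hsv[...,0]<8)|(hsv[...,0]>170))&(hsv[...,1]>120)
m=((hsv[...,1]<70)&(hsv[...,2]>30)&(hsv[...,2]<200)).astype(np.uint8)
for v in range(10,300,15):
    u=np.where(~red[v,:195])[0]; print(v,(u.min(),u.max(),len(u)) if len(u) else None,end=" ")
E
```

```text
time: 14.15
position: [518.2, 156.9, 221.3]
tool_rot: [3.011, -0.143, 0.599]
wrist_force: [1.2, 0.6, -4.3]
grip_width: 12.7
finger_force: 107.7
time: 14.35
position: [519.6, 153.8, 220.7]
tool_rot: [3.008, -0.148, 0.597]
wrist_force: [0.5, -0.9, -4.8]
grip_width: 12.8
finger_force: 107.7
scoop [584.87 144.15 142.02] yaw -5.28 up 10.74 roll -2.01 bin -48.55888022016323 99.72295329301542 F [ 0.51 -0.89 -4.78] q [-0.33  0.14 -0.2   2.09  0.48  0.68 -2.54] t 14.35
10 (np.int64(155), np.int64(194), 40) 25 (np.int64(158), np.int64(194), 37) 40 (np.int64(162), np.int64(194), 33) 55 (np.int64(169), np.int64(194), 26) 70 (np.int64(186), np.int64(194), 9) 85 None 100 (np.int64(96), np.int64(178), 83) 115 (np.int64(96), np.int64(180), 85) 130 (np.int64(96), np.int64(181), 86) 145 (np.int64(96), np.int64(182), 87) 160 (np.int64(97), np.int64(182), 86) 175 (np.int64(97), np.int64(183), 87) 190 (np.int64(99), np.int64(184), 86) 205 (np.int64(100), np.int64(185), 86) 220 (np.int64(100), np.int64(186), 87) 235 (np.int64(101), np.int64(187), 87) 250 (np.int64(101), np.int64(188), 88) 265 (np.int64(102), np.int64(189), 88) 280 (np.int64(102), np.int64(194), 93) 295 (np.int64(102), np.int64(194), 93)
```

Run:
```python
from h import *
w=cv2.imread("pics/w12.png"); g=cv2.cvtColor(w,cv2.COLOR_BGR2GRAY); hsv=cv2.cvtColor(w,cv2.COLOR_BGR2HSV)
red=((hsv[...,0]<8)|(hsv[...,0]>170))&(hsv[...,1]>120)
for u in (110,135,160):
    nr=np.where(~red[84:384,u])[0]+84; print(u,nr.min(),nr.max(),len(nr))
    print([f"{v}:{g[v,u]}" for v in range(nr.min()-2,min(nr.max()+3,384)) if abs(int(g[v,u])-int(g[v-1,u]))>12])
for v in (140,240):
    print(v,[f"{u}:{g[v,u]}" for u in range(90,200) if abs(int(g[v,u])-int(g[v,u-1]))>10])
d=np.load("w12.npz");cm=(d["K"],d["P"])
L=ray(cm,[(95.5,110),(96,150)],35); L2=ray(cm,[(100,212),(101.5,262)],30); print(L,L2); v=L2[1]-L[0]; print(np.degrees(np.arctan2(-v[1],-v[0])))
```

```text
110 94 383 290
['93:78', '94:119', '95:154', '97:89', '98:60', '108:95', '109:123', '181:115', '182:150', '184:111', '185:75', '188:94', '223:68', '292:79', '293:53', '294:38']
135 92 383 278
['92:96', '93:137', '95:113', '96:73', '106:88', '107:126', '108:155', '165:105', '166:92', '179:117', '180:150', '182:112', '183:70', '187:93', '207:130', '218:102', '251:126', '256:106', '258:119', '259:147', '279:106', '280:63', '281:44']
160 91 383 293
['91:113', '92:151', '94:92', '95:68', '105:108', '106:156', '140:143', '141:106', '181:64', '184:76', '185:96', '240:119', '241:154', '268:130', '269:72', '270:42', '276:63', '277:80', '281:52']
140 ['96:71', '97:126', '98:153', '100:115', '101:96', '111:128', '112:151', '149:137', '150:111', '159:126', '160:143', '162:128', '163:102', '176:86', '177:66']
240 ['101:69', '102:89', '104:82', '105:61', '114:81', '115:95', '158:108', '166:140', '167:156', '171:123', '172:100', '180:124', '181:152', '183:137', '184:103', '188:76', '189:64']
[[686.95 311.82  35.  ]
 [638.98 313.24  35.  ]] [[568.01 314.06  30.  ]
 [512.29 314.83  30.  ]]
-0.9858608778837965
```

Run:
```python
from h import *
d=np.load("w12.npz");cm=(d["K"],d["P"])
print("right outer",ray(cm,[(162.5,140)],35),ray(cm,[(171,240)],30))
print("far outer",ray(cm,[(110,93.5),(135,92.2),(160,91)],35)); print("divider mid",ray(cm,[(110,182.8),(135,180.8)],30))
```

```text
right outer [[643.95 237.71  35.  ]] [[528.13 237.4   30.  ]]
far outer [[705.83 294.44  35.  ]
 [705.07 265.61  35.  ]
 [704.18 236.5   35.  ]]
divider mid [[600.43 301.47  30.  ]
 [599.99 273.31  30.  ]]
```

Run:
```python
from h import *
d=np.load("w12.npz");cm=(d["K"],d["P"])
print(ray(cm,[(178.5,100),(181.5,130),(183.5,175),(187.5,235)],0)); print(ray(cm,[(176.5,140)],35))
d=np.load("w3.npz");cm=(d["K"],d["P"]); print(ray(cm,[(98,60),(135,260)],0))
w=cv2.imread("pics/w12.png"); print([(u,w[140,u].tolist()) for u in range(155,186,2)]); print([(u,w[240,u].tolist()) for u in range(160,192,2)])
```

```text
[[707.87 221.33   0.  ]
 [666.94 220.57   0.  ]
 [607.77 222.6    0.  ]
 [532.11 223.56   0.  ]]
[[642.49 221.69  35.  ]]
[[714.55 218.31   0.  ]
 [451.96 227.54   0.  ]]
[(155, [114, 109, 106]), (157, [110, 105, 103]), (159, [133, 127, 123]), (161, [152, 146, 141]), (163, [107, 102, 100]), (165, [100, 96, 94]), (167, [100, 96, 94]), (169, [103, 98, 95]), (171, [102, 98, 94]), (173, [102, 98, 95]), (175, [102, 98, 95]), (177, [69, 66, 64]), (179, [60, 58, 55]), (181, [70, 66, 87]), (183, [47, 36, 115]), (185, [45, 33, 115])]
[(160, [125, 119, 118]), (162, [127, 122, 120]), (164, [125, 120, 117]), (166, [147, 139, 138]), (168, [167, 160, 156]), (170, [155, 148, 145]), (172, [104, 100, 98]), (174, [101, 98, 96]), (176, [105, 101, 99]), (178, [103, 98, 97]), (180, [130, 124, 122]), (182, [165, 157, 156]), (184, [107, 104, 101]), (186, [99, 93, 94]), (188, [67, 57, 116]), (190, [47, 34, 125])]
```

Run:
```python
from go import *
plan([578.5,268.6,90],-1,9)
```

```text
row [-0.111, -0.395, 0.113] [0.126, -0.056, -0.13]
```

```bash
python3 -m pendant '-0.01 -0.04 0.01 0.02 0 -0.02 0; -0.03 -0.12 0.04 0.05 -0.01 -0.05 0; -0.06 -0.22 0.07 0.08 -0.03 -0.08 0; -0.09 -0.32 0.1 0.11 -0.05 -0.11 0; -0.11 -0.385 0.113 0.126 -0.056 -0.13 0'; python3 -m pendant '0 0 0 0 0 0 0; 0 0 0 0 0 0 0';python3 hc.py w13
python3 - <<'E'
from go import *
plan([578.5,268.6,68],-1,6)
plan([578,268.6,50],-1,0)
E
```

```text
time: 14.9
position: [515.8, 269.7, 170.4]
tool_rot: [3.071, -0.034, 0.565]
wrist_force: [-0.6, 0.5, -5.3]
grip_width: 12.9
finger_force: 107.7
time: 15.1
position: [515.8, 267.9, 171.5]
tool_rot: [3.069, -0.035, 0.566]
wrist_force: [0.8, -0.8, -4.3]
grip_width: 12.9
finger_force: 107.8
scoop [579.32 266.42  90.79] yaw -0.95 up 9.05 roll 0.02 bin -75.67610167237027 219.08319832944207 F [ 0.83 -0.83 -4.29] q [-0.6   0.27 -0.09  2.04  0.48  0.62 -2.65] t 15.1
[[278.5 178.5  14.1]
 [229.5 178.5  14.1]
 [256.5 193.5  16.4]
 [228.5 205.5  14.1]
 [253.5 166.5  15.2]
 [282.5 207.5  14.1]]
row [-0.014, -0.012, 0.066] [-0.001, -0.107, -0.003]
row [-0.002, -0.012, 0.114] [-0.002, -0.317, -0.007]
```

```bash
python3 -m pendant '-0.005 -0.002 0.03 0 -0.06 0 0; -0.01 -0.005 0.06 0 -0.12 0 0; -0.008 -0.007 0.08 0 -0.18 0 0; -0.004 -0.007 0.1 0 -0.24 0 0; -0.003 -0.007 0.112 0 -0.3 0 0'; python3 hc.py w14
python3 - <<'E'
from go import *
c=np.cos;s=np.sin
for a in (4,8,12,16,20):
    t=np.radians(a); plan([629-50*c(t),267.8,38-a*.3+50*s(t)],-1,-a)
E
```

```text
time: 15.65
position: [528.2, 267.1, 140.6]
tool_rot: [3.105, -0.043, 0.335]
wrist_force: [0.8, 0.8, -4.3]
grip_width: 12.7
finger_force: 107.7
scoop [579.01 265.78  51.37] yaw -1.3 up 0.48 roll 0.15 bin -75.86555797187357 218.39523309808982 F [ 0.82  0.81 -4.3 ] q [-0.49  0.36 -0.15  1.95  0.31  0.69 -2.45] t 15.65
[[279.5 177.5  14.1]
 [230.5 178.5  16.4]
 [256.5 165.5  13. ]
 [256.5 194.5  13. ]
 [227.5 206.5  13. ]
 [280.5 206.5  15.2]]
row [0.015, -0.008, 0.028] [-0.004, -0.155, -0.017]
row [0.041, -0.008, 0.016] [-0.004, -0.295, -0.019]
row [0.068, -0.008, 0.006] [-0.005, -0.435, -0.022]
row [0.097, -0.008, -0.001] [-0.006, -0.574, -0.024]
row [0.125, -0.009, -0.007] [-0.007, -0.714, -0.027]
```

```bash
python3 -m pendant '0.007 -0.004 0.018 0 -0.08 0 0; 0.015 -0.008 0.028 0 -0.155 -0.01 0; 0.028 -0.008 0.022 0 -0.22 -0.01 0; 0.041 -0.008 0.016 0 -0.295 -0.01 0; 0.041 -0.008 0.016 0 -0.295 -0.01 0'; python3 hc.py w15
python3 - <<'E'
from go import *
c=np.cos;s=np.sin
for a in (11,15,20,25):
    t=np.radians(a); plan([629-50*c(t),267.8,38-a*.3+50*s(t)],-1,-a)
E
```

```text
time: 16.2
position: [542.9, 269.5, 139.3]
tool_rot: [3.123, -0.039, 0.111]
wrist_force: [0.3, -0.4, -3.9]
grip_width: 12.8
finger_force: 107.7
scoop [580.4  268.57  43.66] yaw -1.2 up -7.76 roll 0.2 bin -74.99736771363087 221.39315982635281 F [ 0.26 -0.41 -3.89] q [-0.4   0.44 -0.2   1.83  0.18  0.84 -2.3 ] t 16.2
[[273.5 145.5  14.1]
 [278.5 180.5  13.8]
 [253.5 165.5  14.1]
 [246.5 126.5  13. ]
 [231.5 150.5  14.1]
 [228.5 183.5  14. ]
 [253.5 236.5  13. ]]
row [0.021, 0.003, -0.008] [-0.006, -0.111, -0.008]
row [0.048, 0.003, -0.021] [-0.007, -0.25, -0.011]
row [0.083, 0.003, -0.033] [-0.007, -0.425, -0.014]
row [0.119, 0.003, -0.042] [-0.008, -0.599, -0.017]
```

Balls are rolling; hold and then continue the tilt gently.

```bash
python3 -m pendant '0 0 0 0 0 0 0; 0 0 0 0 0 0 0; 0.02 0.002 -0.008 0 -0.11 0 0; 0.03 0.002 -0.014 0 -0.18 0 0; 0.048 0.003 -0.021 0 -0.25 0 0';python3 -m pendant '0 0 0 0 0 0 0; 0.02 0 -0.007 0 -0.1 0 0; 0.036 0 -0.013 0 -0.18 0 0; 0.036 0 -0.013 0 -0.18 0 0;0.036 0 -0.013 0 -0.18 0 0'; python3 hc.py w16
python3 - <<'E'
from go import *
a=viewer.snapshot("scene");cv2.imwrite("pics/scene16.png",a[:,:,::-1])
w=cv2.imread("pics/w16.png"); cv2.imwrite("pics/m16.png",np.hstack([w[0:300,120:420],cv2.resize(a[170:280,280:400,::-1],(400,300),interpolation=2)]))
E
```

```text
time: 16.75
position: [554.4, 270.7, 146.7]
tool_rot: [3.126, -0.032, -0.088]
wrist_force: [-0.4, 0.7, -2.3]
grip_width: 12.4
finger_force: 108.1
time: 17.25
position: [564.6, 270.2, 148.9]
tool_rot: [3.119, -0.034, -0.228]
wrist_force: [-1.0, -0.1, -1.4]
grip_width: 12.5
finger_force: 108.0
scoop [580.58 269.77  47.48] yaw -1.12 up -20.21 roll 0.2 bin -75.0258228678598 222.60373224112675 F [-1.04 -0.09 -1.45] q [-0.32  0.55 -0.23  1.63  0.06  1.12 -2.16] t 17.25
[[277.5  69.5  13. ]
 [214.5  65.5  13.8]
 [259.5  98.5  15.2]]
```

View pics/m16.png

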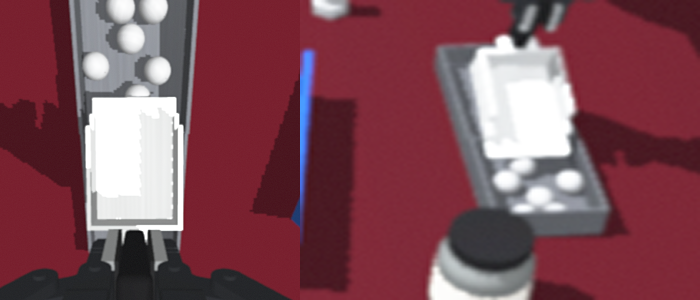

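Run:
```python
from go import *
plan([580,269.8,85],-1,-20); plan([550,269.4,90],-1,-8); plan([537,269.3,60],-1,0)
```

```text
row [-0.02, 0.002, -0.123] [-0.007, 0.008, -0.004]
row [-0.187, 0.005, -0.096] [-0.006, 0.427, 0.003]
row [-0.255, 0.005, 0.036] [-0.005, 0.707, 0.008]
```

```bash
python3 -m pendant '-0.01 0 -0.05 0 0 0 0; -0.02 0 -0.123 0 0 0 0; -0.08 0.002 -0.12 0 0.17 0 0; -0.13 0.004 -0.11 0 0.3 0 0; -0.187 0.005 -0.096 0 0.427 0 0'; python3 -m pendant '0 0 0 0 0 0 0; 0 0 0 0 0 0 0';python3 - <<'E'
from go import *
now();plan([537,269.3,50],-1,0); 
E
```

```text
time: 17.85
position: [513.4, 270.7, 187.7]
tool_rot: [3.125, -0.032, 0.111]
wrist_force: [-0.4, 0.2, -1.5]
grip_width: 12.9
finger_force: 108.1
time: 18.05
position: [513.3, 270.8, 187.3]
tool_rot: [3.124, -0.03, 0.106]
wrist_force: [0.2, -0.3, -1.9]
grip_width: 12.5
finger_force: 108.2
scoop [550.52 270.15  91.61] yaw -0.86 up -7.93 roll 0.22 bin -104.68271474074754 217.65602759846863 F [ 0.21 -0.27 -1.88] q [-0.4   0.35 -0.23  1.84  0.16  0.92 -2.3 ] t 18.05
row [-0.098, -0.0, 0.153] [-0.007, 0.277, 0.008]
```

```bash
python3 -m pendant '-0.03 0 0.04 0 0.08 0 0; -0.06 0 0.09 0 0.16 0 0; -0.09 0 0.14 0 0.24 0 0; -0.098 0 0.153 0 0.277 0.008 0; -0.098 0 0.153 0 0.277 0.008 0'
python3 - <<'E'
from go import *
now()
w=viewer.snapshot("wrist"); cv2.imwrite("pics/w17.png",w[:,:,::-1])
hsv=cv2.cvtColor(w,cv2.COLOR_RGB2HSV); m=((hsv[...,1]<50)&(hsv[...,2]>175))
for v in list(range(93,132,2))+[160,200]+list(range(222,234,2)):
    u=np.where(m[v,195:310])[0]+195; print(v,(int(u.min()),int(u.max()),len(u)) if len(u) else None,end=" ")
plan([537,269.3,8],-1,0)
E
```

```text
time: 18.55
position: [487.3, 269.9, 137.6]
tool_rot: [3.107, -0.036, 0.318]
wrist_force: [-1.3, -1.1, -1.3]
grip_width: 12.5
finger_force: 107.9
scoop [537.07 268.76  47.81] yaw -1.05 up -0.16 roll 0.11 bin -117.6694904669691 213.90507311911114 F [-1.31 -1.06 -1.34] q [-0.51  0.32 -0.18  2.02  0.32  0.68 -2.51] t 18.55
93 None 95 None 97 (214, 294, 81) 99 (212, 295, 84) 101 (212, 295, 84) 103 (212, 295, 84) 105 (212, 295, 84) 107 (212, 295, 84) 109 (212, 295, 84) 111 (212, 295, 84) 113 (212, 296, 85) 115 (209, 298, 90) 117 (209, 298, 90) 119 (209, 298, 88) 121 (209, 298, 88) 123 (209, 298, 88) 125 (207, 302, 94) 127 (205, 303, 97) 129 (205, 303, 96) 131 (205, 303, 94) 160 (206, 303, 93) 200 (206, 302, 92) 222 (207, 302, 9) 224 (207, 302, 10) 226 (207, 302, 96) 228 (207, 302, 96) 230 (208, 302, 60) 232 (242, 266, 7) row [-0.032, -0.003, 0.132] [-0.005, 0.003, -0.004]
```

```bash
python3 -m pendant '-0.008 0 0.035 0 0 0 0; -0.018 0 0.075 0 0 0 0; -0.028 0 0.115 0 0 0 0; -0.032 -0.002 0.132 0 0 0 0; -0.032 -0.002 0.132 0 0 0 0'; python3 -m pendant '-0.001 0 0.007 0 0 0 0; -0.002 0 0.01 0 0 0 0; -0.002 0 0.01 0 0 0 0'
python3 - <<'E'
from go import *
now()
E
```

```text
time: 19.1
position: [486.1, 269.8, 96.5]
tool_rot: [3.106, -0.036, 0.318]
wrist_force: [0.3, -0.1, -1.9]
grip_width: 12.4
finger_force: 108.1
time: 19.4
position: [486.4, 270.1, 95.5]
tool_rot: [3.107, -0.037, 0.321]
wrist_force: [-5.7, -3.6, 10.7]
grip_width: 12.5
finger_force: 109.7
scoop [536.34 268.99   5.75] yaw -1.08 up -0.04 roll 0.16 bin -118.42964216620695 214.00377089363772 F [-5.66 -3.59 10.67] q [-0.54  0.38 -0.15  2.06  0.37  0.58 -2.57] t 19.4
```

```bash
python3 -m pendant '0 0 -0.003 0 0 0 0; 0 0 -0.003 0 0 0 0'; python3 -m pendant '0 0 0 0 0 0 0.3; 0 0 0 0 0 0 0.5; 0 0 0 0 0 0 0.6; 0 0 0 0 0 0 0.6; 0 0 0 0 0 0 0.6' 40; python3 -m pendant '0 0 -0.05 0 0 0 0.6; 0 0 -0.15 0 0 0 0.6; 0 0 -0.3 0 0 0 0.6; 0 0 -0.45 0 0 0 0.6; 0 0 -0.55 0 0 0 0.6'
python3 - <<'E'
from go import *
st=now(); K,P=cam("wrist",st); np.savez("w18.npz",K=K,P=P)
w=viewer.snapshot("wrist"); cv2.imwrite("pics/w18.png",w[:,:,::-1])
s=viewer.snapshot("side"); cv2.imwrite("pics/side18.png",s[:,:,::-1]); s=viewer.snapshot("scene"); cv2.imwrite("pics/scene18.png",s[:,:,::-1])
hsv=cv2.cvtColor(w,cv2.COLOR_RGB2HSV); m=((hsv[...,1]<40)&(hsv[...,2]>190)).astype(np.uint8)
n,l,stt,c=cv2.connectedComponentsWithStats(m)
for i in range(1,n):
    if stt[i,4]>100: print(stt[i],c[i], ray((K,P),c[i],14))
g=cv2.cvtColor(w,cv2.COLOR_RGB2GRAY)
c=cv2.HoughCircles(g,cv2.HOUGH_GRADIENT,1,12,param1=120,param2=10,minRadius=7,maxRadius=11)
b=c[0]; X=ray((K,P),b[:,:2],14); k=(X[:,0]>590)&(X[:,0]<715)&(X[:,1]>215)&(X[:,1]<320); print(np.c_[b[k],X[k]])
mm=m.copy(); k=max(cv2.findContours(mm,0,2)[0],key=cv2.contourArea); print(cv2.approxPolyDP(k,3,True)[:,0].tolist())
E
```

```text
time: 19.6
position: [486.3, 270.2, 95.5]
tool_rot: [3.108, -0.037, 0.32]
wrist_force: [-2.9, -1.0, 5.4]
grip_width: 12.7
finger_force: 108.7
time: 20.1
position: [486.2, 270.0, 95.0]
tool_rot: [3.107, -0.037, 0.319]
wrist_force: [0.4, -0.6, 0.4]
grip_width: 51.3
finger_force: 0.0
time: 20.6
position: [452.7, 274.1, 259.9]
tool_rot: [3.109, -0.036, 0.324]
wrist_force: [0.2, -0.1, 0.0]
grip_width: 51.1
finger_force: 0.0
scoop [502.85 273.23 170.32] yaw -1.03 up 0.08 roll 0.31 bin -152.14120112657997 212.24587974606808 F [ 0.22 -0.06  0.03] q [-0.51  0.14 -0.22  1.94  0.23  0.93 -2.44] t 20.6
[ 217    0   74  199 9672] [251.91 102.17] [[586.62 270.21  14.  ]]
[   0   31   25   92 1176] [ 8.77 72.5 ] [[630.65 582.83  14.  ]]
[  72   73   44   44 1193] [93.6  94.25] [[600.92 475.64  14.  ]]
[392 170  40   9 146] [412.1  173.77] [[488.09  58.33  14.  ]]
[219 191  31   9 107] [231.64 197.3 ] [[462.42 300.18  14.  ]]
[170 232  27  43 408] [182.56 252.34] [[389.9  368.14  14.  ]]
[312 232  27  43 412] [325.54 251.96] [[385.29 175.4   14.  ]]
[[264.5   19.5    9.1  691.28 251.46  14.  ]
 [257.5   71.5    8.2  625.8  261.99  14.  ]
 [251.5   35.5    9.1  671.51 268.72  14.  ]
 [268.5   54.5    8.8  647.13 247.21  14.  ]
 [245.5   17.5    8.   694.19 275.91  14.  ]
 [229.5   51.5    8.2  651.85 297.71  14.  ]]
[[217, 0], [219, 171], [222, 105], [223, 115], [228, 117], [228, 180], [241, 180], [240, 192], [246, 193], [251, 180], [262, 181], [265, 193], [272, 192], [273, 181], [283, 180], [280, 105], [272, 103], [272, 96], [225, 95], [221, 102], [220, 90], [285, 88], [270, 86], [270, 65], [277, 52], [269, 45], [269, 28], [274, 18], [266, 10], [257, 17], [266, 30], [262, 32], [252, 26], [251, 12], [243, 10], [238, 16], [250, 48], [236, 41], [241, 32], [230, 24], [234, 17], [222, 17], [222, 54], [229, 61], [222, 63], [220, 86], [219, 2], [288, 2], [287, 196], [265, 198], [289, 198], [290, 0]]
```

Run:
```python
from go import *
d=np.load("w18.npz");cm=(d["K"],d["P"])
# expected scoop pixel corners if flat at (536.5,269,3) yaw -1
c,s=np.cos(np.radians(-1)),np.sin(np.radians(-1))
for n,(x,y,z) in dict(noseL=(50,33,4.5),noseR=(50,-33,4.5),stepL=(22,33,41),stepR=(22,-33,41),rearL=(-50,33,41),rearR=(-50,-33,41),handle=(-60.5,0,141)).items():
    print(n,proj(cm,[536.5+c*x-s*y,269.2+s*x+c*y,z])[0].round(1))
w=cv2.imread("pics/w18.png");hsv=cv2.cvtColor(w,cv2.COLOR_BGR2HSV)
m=((hsv[...,1]<40)&(hsv[...,2]>190))
for v in (93,95,97,101,105,113,117,121,150,178,180,182,186,192,196): 
    u=np.where(m[v,205:300])[0]+205; print(v,u.tolist()[:3],u.tolist()[-3:],len(u))
print([ (v,int(w[v,250].mean())) for v in range(176,230,3)])
# other objects unmoved: diff side images
a=cv2.imread("pics/side0.png");b=cv2.imread("pics/side18.png");df=(cv2.absdiff(a,b).max(2)>60).astype(np.uint8)
n,l,st,ce=cv2.connectedComponentsWithStats(df)
print([st[i].tolist() for i in range(1,n) if st[i,4]>25])
```

```text
noseL [228.7 104.1]
noseR [277.8 103.9]
stepL [226.8 120.1]
stepR [280.6 119.9]
rearL [227.4 179. ]
rearR [280.7 178.6]
handle [255.5 191. ]
93 [218, 219, 220] [220, 288, 289] 5
95 [218, 219, 220] [263, 288, 289] 8
97 [218, 219, 220] [272, 288, 289] 56
101 [218, 219, 220] [272, 288, 289] 56
105 [218, 219, 220] [280, 288, 289] 65
113 [219, 220, 221] [280, 288, 289] 63
117 [219, 220, 221] [282, 288, 289] 60
121 [219, 220, 221] [283, 288, 289] 62
150 [219, 220, 221] [283, 288, 289] 62
178 [228, 229, 230] [287, 288, 289] 59
180 [228, 229, 230] [287, 288, 289] 59
182 [242, 243, 244] [287, 288, 289] 22
186 [242, 243, 244] [287, 288, 289] 20
192 [219, 220, 221] [287, 288, 289] 36
196 [219, 220, 221] [287, 288, 289] 6
[(176, 255), (179, 255), (182, 245), (185, 177), (188, 177), (191, 125), (194, 87), (197, 103), (200, 78), (203, 97), (206, 111), (209, 109), (212, 110), (215, 110), (218, 111), (221, 109), (224, 111), (227, 110)]
[[145, 0, 64, 42, 1427], [203, 0, 36, 17, 328], [367, 0, 70, 28, 1034], [437, 0, 75, 89, 2591], [304, 27, 106, 120, 5898], [417, 30, 17, 19, 198], [172, 43, 14, 8, 52], [161, 46, 11, 13, 75], [158, 54, 65, 78, 1920], [275, 77, 5, 24, 80], [296, 80, 14, 9, 61], [308, 82, 12, 17, 112], [502, 93, 10, 24, 101], [499, 96, 10, 22, 56], [262, 102, 25, 32, 599], [448, 105, 9, 13, 51], [485, 111, 16, 20, 59], [298, 116, 32, 28, 341], [505, 127, 7, 14, 40], [461, 132, 22, 3, 43], [488, 132, 13, 3, 30], [488, 135, 19, 14, 123], [270, 140, 60, 100, 1962], [462, 153, 41, 30, 124], [292, 154, 37, 20, 180], [504, 155, 8, 19, 55], [478, 156, 23, 27, 76], [202, 187, 15, 11, 89], [218, 192, 9, 9, 53], [218, 255, 52, 34, 968], [176, 261, 9, 7, 40], [194, 261, 9, 6, 41], [184, 268, 7, 5, 26], [202, 268, 6, 5, 27], [173, 270, 8, 6, 34], [189, 279, 7, 6, 28]]
```

Run:
```python
from go import *
st=now(); K,P=cam("wrist",st); np.savez("w19.npz",K=K,P=P)
w=viewer.snapshot("wrist"); cv2.imwrite("pics/w19.png",w[:,:,::-1])
g=cv2.cvtColor(w,cv2.COLOR_RGB2GRAY)
for v in range(84,200,3): print(v, ''.join('%x'%(g[v,u]//16) for u in range(212,298)))
cm=(K,P); c,s=np.cos(np.radians(-1)),np.sin(np.radians(-1))
for n,(x,y,z) in dict(div=(17.5,0,30),endn=(-122,0,30),endf=(122,0,35),wl=(-50,45,30),wr=(-50,-45,30)).items(): print(n,proj(cm,[583+c*x-s*y,268.5+s*x+c*y,z])[0].round(1))
```

```text
scoop [503.53 273.35 169.49] yaw -1.04 up 0.15 roll 0.34 bin -151.50040365424087 212.48197003099745 F [-0.22 -0.46 -1.09] q [-0.51  0.14 -0.22  1.94  0.23  0.93 -2.45] t 20.75
84 444348cec9beeeeeeeeeeeeeeeeeeeeeeeeeeeeeeeeeeeeeeeeeeeeeeeda9999999999999856bed9666666
87 444448cedbceeeeeeeeeeeeeeeeeeeeeeeeeeeeeeeeeeeeeeeeeeeeeeedbbbbbbccccccccb98ced9666666
90 4444359bbaa99999999999999999999999999999999999999999999999999999999999999999bb96666666
93 444436beea766666666666666666666666666666666666666666666666666666666655555569cdb7666666
96 444436bedb9bddddddddddddddddddddddddddddddddddddddddddddddddb988889988888769cdb7566666
99 444436beebbdeeeeeeeeeeeeeeeeeeeeeeeeeeeeeeeeeeeeeeeeeeeeeeeeda99999999999869cdb7666666
102 444436beebbdeeeeeeeeeeeeeeeeeeeeeeeeeeeeeeeeeeeeeeeeeeeeeeeeda99999999999869deb7566666
105 444446beebbdeeeeeeffffffffffffffffffffffffffffffffffffffffffffffffeeb9999869deb7666666
108 444435addbbdefeeeffffffffffffffffffffffffffffffffffffffffffffffffffffb999869deb7666666
111 444435addbbdeeeeeffffffffffffffffffffffffffffffffffffffffffffffffffffb999869deb7666666
114 444435adebbdeeee
[... 2008 characters left out ...]
ffffffffffffffffffffffffffffffffffffffffffffffffff976adeb7666666
183 444444579867999999999999999999bffffffff734555554445cffffffeec99999999999986adeb7666666
186 444444579877999999999999999999bfffffffd5456666666656ffffffeeda99aa9a999a986adeb7666666
189 444443579878aa9999999999999999bfffffffd5456666666656ffffffeeeda9a999999a986adeb7666666
192 4444436bedabdeeeeeeeeeca999acdbbeffffd844566666666658effffeeeda9a99999a9986adeb7666666
195 4444435adda89abbbbbba999999999999999975455666666666569aa9999989999999999976addb7666666
198 6666657bffeddddddddeeeeeeeeeeeeeeeeeec845566666666657beeeeeeeeeeeeeeeeeeeeefffc7666666
div [253.5  88.2]
endn [254.2 199.4]
endf [253.   -0.5]
wl [218.2 142.8]
wr [289.3 142.4]
```

```bash
python3 -c "
from plant import r
print(r.job_done())"
```

```text
the job is handed in; nothing more can be done
None
```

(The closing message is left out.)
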